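Square a heatsink up in the locating stop

TASK

With light pushes only, never pinching or lifting it, push the finned heatsink that lies in front of the fence along the bench until its long side is flush against the fence, between the two stops. Then push the sliding stop along the fence until the heatsink sits right up against the fixed end stop and the sliding stop is left touching it: the heatsink ends square in the corner with no gap at the fence or at either stop. Leave the other loose things on the bench where they are.

Things in the scene. Friction and masses are not known exactly. Their poses are not given: they have to be found in the camera images.
- heatsink: Loose black finned heatsink, flat on the bench, fins up: block 48 (its x) x 72 (its y, the long side) x 27 high, about 0.12 kg. Origin: centre of the underside. It starts 90 to 130 mm in front of the fence (origin to fence face), facing the gap between the two stops, turned up to 0.4 rad either way from parallel to the fence.
- fence: Metal fence bar screwed to the bench (fixed), 22 high, along its y from -150 to +100 mm. Flat front face: plane x = 0, looking to -x (towards the robot); the bar reaches back to x = +22, its 4 mm high screw flange to +42. No base plate: the heatsink slides on the bench itself. Origin: on the bench at the foot of the front face; x points backwards, y along the fence to the end stop, z up.
- end_stop_face (a point): Middle of the inner face of the fixed end stop, 11 mm above the bench, at x = -21, y = +75 mm in the frame of the fence. The end stop is a steel block 22 high and 22 thick at the left (+y) end of the fence, jutting out from it to x = -42; this face looks to -y.
- seat (a point): Point on the bench where the origin of the heatsink lies when it is home in the corner: x = -24, y = +39 mm in the frame of the fence, axes parallel to the fence's.
- slide_stop (a joint): Travel of the sliding stop along the fence in m: 0 far from the end stop (gap between the stops 180 mm), growing as it is pushed towards the end stop (+y of the fence); gap = 0.180 - value, so 0.108 when it touches a heatsink that is home. Starts between 0 and 0.035. It takes about 1.5 N to slide and stays where it is left.
- slide_stop_face (a point): Middle of the inner face (towards the end stop) of the sliding stop, 12 mm above the bench, 21 mm in front of the fence face. The stop is a steel saddle over the fence bar, 24 thick along it: its outer face, the one to push, lies 24 mm to -y of this point. Its arm juts out in front of the fence to x = -42 mm, from 2 mm above the bench to 31 high, its highest part.
- connector_shell: Loose bystander: long black connector block, 28 x 78 x 16 high, slots on top; origin at the centre of the underside. Stands to one side of the heatsink; leave it alone.
- dsub_plug: Loose bystander: small connector with a metal shell, 20 x 53 x 12 high; origin at the centre of the underside. Stands to one side of the heatsink; leave it alone.
- spool: Loose bystander: upright solder reel, 58 across, 51 high; origin at the centre of the underside. Stands behind the fence; leave it alone.

How it is judged:
By the outcome, as a careful person would: the job done as asked, in the order asked, and still so for the second after the job is handed in, with the robot touching nothing.
It also fails if it takes over 48 s, if anything falls off the work surface, if the arm or the gripper's body presses on something with over 40 N, if the wrist force passes 120 N, or if a joint passes its speed limit or range.

ROBOT

A 6-joint arm with a two-finger parallel gripper is mounted at the origin on a cart in front of the work surface, level with it; the furniture and walls round the work are solid. World frame = base frame: x ahead of the robot, y to its left, z up, the work surface at z = 0. Lengths are in mm, angles in rad, forces in N, time in s.
With the tool pointing down it reaches from about 300 to 1000 mm from the base axis. Payload 5.1 kg.
Tool frame: the origin (TCP) lies between the finger pads; the fingertips stand 25 mm ahead of it and the grasp point (between the pads) lies 6 mm ahead of it (ctrl.tcp_to_tips is the distance from the TCP to the fingertips, in mm); z points along the fingers, y is the line along which they close (so a half turn about z gives the same grasp; the last joint's range is limited). The gripper opens to 95 mm and grips with 3 to 60 N. Pads are 20 mm wide; open, the fingers measure 119 mm over their backs; the gripper's body (75 mm by 180 mm) begins 59 mm behind the grasp point.
Start: joints at [-1.264, 0.124, 1.65, -0, 1.367, -0.083], TCP at [246.97, -601.241, 239.656] pointing down, gripper open.
Joint ranges: [-2.61, 2.61], [-1.02, 2.33], [0.03, 2.71], [-1.35, 4.49], [0.32, 2.68], [-2.91, 2.91]. Speed limits (rad/s): [2.57, 2.57, 3.14, 3.14, 3.14, 3.14].

INTERFACE

Orientations are given as a unit quaternion [x, y, z, w].
In Python, from bench import ctrl, read_camera gives the robot as it stands (ctrl), with the cameras as plain functions.
- The arm moves only by the shell command python3 steer.py [OPENING] [FORCE], which reads ROWS from standard input. ROWS is a JSON list of rows, 1 to 8 of them, each an object with the fields pos (a list: dx, dy, dz in mm), rotvec (a list: a rotation vector rx, ry, rz in rad); a field left out counts as zero; each row shifts and turns the commanded pose from where the row before left it, along the tool's axes as they then stand; what a row does not reach is not made up. A row lasts 1/8 s, in which the tool goes at most 62.5 mm and 0.188 rad, less where a joint would pass 70% of its speed; a pose out of reach is approached as far as the arm can. OPENING is the finger opening in mm, set as the command begins (- or left out keeps the last). The fingers move at their own pace and stop on an object; FORCE is the grip in N (left out, the last holds). Time passes only in rows, so rows that do not move let the fingers close. It prints the time, the measured TCP pose, the force, the opening and the grip force at its end. Input that does not fit is refused with a message, and nothing moves.
- ctrl.read_state(): the state, without advancing time (a new reading comes with each control period).
- read_camera(name): name is "scene" or "top"; returns a dict with "img" (480x640x3 uint8, red, green, blue), "fov_y" (degrees; the focal length in pixels is half the picture's height over the tangent of half this angle, whatever the lens; pixels are square), "cx", "cy" (the principal point, pixels), "rvec" (rotation vector, rad) and "tvec" (3), from world to camera coordinates, as OpenCV has them. Camera axes: x right, y down, z forward; pixel columns grow to the right and rows downward; lengths in mm; the calibration is good to about 2 mm. A picture is of the moment at which its call begins. There is no depth.
- ctrl.finish_job(): hands the job in; it is judged then, once.
The state is a dict: "time_s": time; "qpos": joint angles; "joint_velocities": joint speeds; "joint_torque": joint torques, N m; "tool_pos": TCP position; "tool_rot": TCP orientation; "wrist_force": force on the tool from outside, world axes, zero at the start; "wrist_torque": the same for the moment, N m; "opening": finger opening in mm; "grasp_force": force on a finger pad.
Only numpy, scipy, OpenCV 4.12 (cv2) and the standard library are available. Lean on these libraries where they do the work, as an engineer would, in place of code of your own. Each camera call takes 0.05 s, during which the arm holds its last target. There are 200 camera calls.

## Working session

There is one attempt and no reset: what is moved stays moved. The work goes in short steps, Python scripts to look and compute and a shell command to move; the robot and the scene stay as the last step left them, time stands still between calls to the robot, and variables do not carry over. Pictures are saved under pics/ and viewed, at most 13 in all, crops included, and the job is handed in when it is done.

```bash
ls; mkdir -p pics; cat > h.py <<'E'
import numpy as np,cv2
from bench import ctrl, read_camera
def cam(n):
    c=read_camera(n);f=240/np.tan(np.radians(c["fov_y"])/2)
    c["K"]=np.array([[f,0,c["cx"]],[0,f,c["cy"]],[0,0,1]]);c["R"]=cv2.Rodrigues(np.array(c["rvec"],float))[0];c["t"]=np.array(c["tvec"],float);return c
def ray(c,uv,z=0):
    uv=np.atleast_2d(uv).astype(float);d=np.c_[uv,np.ones(len(uv))]@np.linalg.inv(c["K"]).T@c["R"]
    o=-c["R"].T@c["t"];return o+d*((z-o[2])/d[:,2:3])
def proj(c,P):
    p=np.atleast_2d(P)@c["R"].T+c["t"];p=p@c["K"].T;return p[:,:2]/p[:,2:]
def save(c,n): cv2.imwrite("pics/"+n+".png",c["img"][:,:,::-1])
E
python3 - <<'E'
from h import *
for n in("top","scene"):
    c=cam(n);save(c,n+"0");print(n,-c["R"].T@c["t"],c["fov_y"],c["R"].round(2).tolist())
s=ctrl.read_state();print(s["tool_rot"],s["time_s"])
E
```

```text
bench.py
pics
steer.py
top [ 481.59057636   17.26353302 1137.42194166] 42.466088724315625 [[0.02, -1.0, 0.01], [-0.99, -0.02, -0.11], [0.11, -0.0, -0.99]]
scene [160.26970633 410.61267546 659.34752454] 52.00630315829326 [[-0.7, -0.72, -0.02], [-0.52, 0.52, -0.68], [0.5, -0.46, -0.73]]
[ 9.81065515e-01  1.93673784e-01 -1.19216209e-04 -9.52654472e-04] 0.1
```

View pics/top0.png

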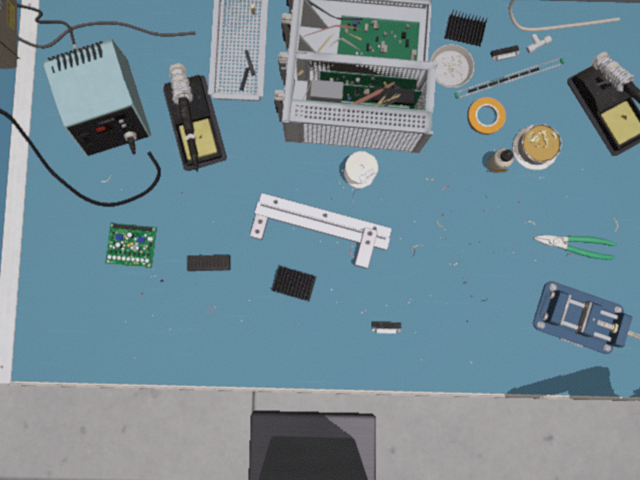

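View pics/scene0.png

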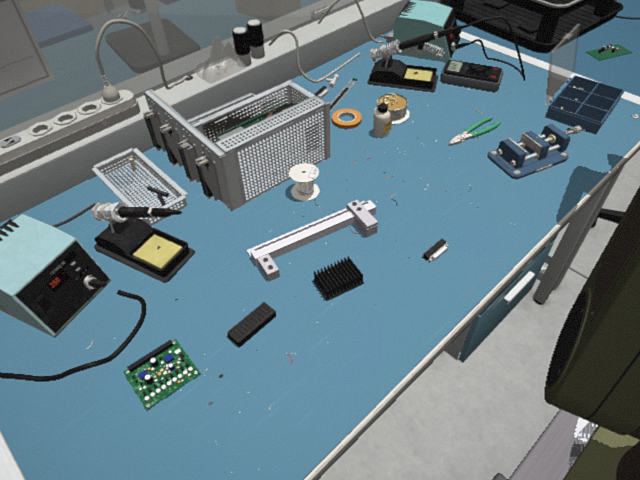

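The top view shows the fence from (258,200) to (388,240), with the end stop at (258,228) and the sliding stop at (366,250). The heatsink is at (294,283), the connector shell at (209,262), the D-sub at (386,327) and the spool at (360,169). I'll enlarge both views to measure.

```bash
python3 - <<'E'
from h import *
a=cv2.imread("pics/top0.png")[180:310,230:410];b=cv2.imread("pics/scene0.png")[190:310,240:390]
A=cv2.resize(a,(800,578),interpolation=cv2.INTER_CUBIC);cv2.imwrite("pics/ta.png",A)
B=cv2.resize(b,(750,600),interpolation=cv2.INTER_CUBIC);cv2.imwrite("pics/sb.png",B)
c=cam("top");hsv=cv2.cvtColor(c["img"],cv2.COLOR_RGB2HSV)
m=(hsv[:,:,2]<60).astype(np.uint8);m[:240]=0;m[310:]=0;m[:,:262]=0;m[:,330:]=0
k=max(cv2.findContours(m,0,1)[0],key=cv2.contourArea)
r=cv2.minAreaRect(k);print(r)
P=ray(c,cv2.boxPoints(r),27);print(P.round(1),P.mean(0),np.linalg.norm(np.diff(P,axis=0),axis=1))
E
```

```text
((293.3018798828125, 282.9433898925781), (37.63679122924805, 24.724897384643555), 15.945395469665527)
[[505.3  84.7  27. ]
 [548.2  73.8  27. ]
 [531.2   8.3  27. ]
 [488.5  19.4  27. ]] [518.2937127  46.5553097  27.       ] [44.26529329 67.68638432 44.2017126 ]
```

View pics/ta.png

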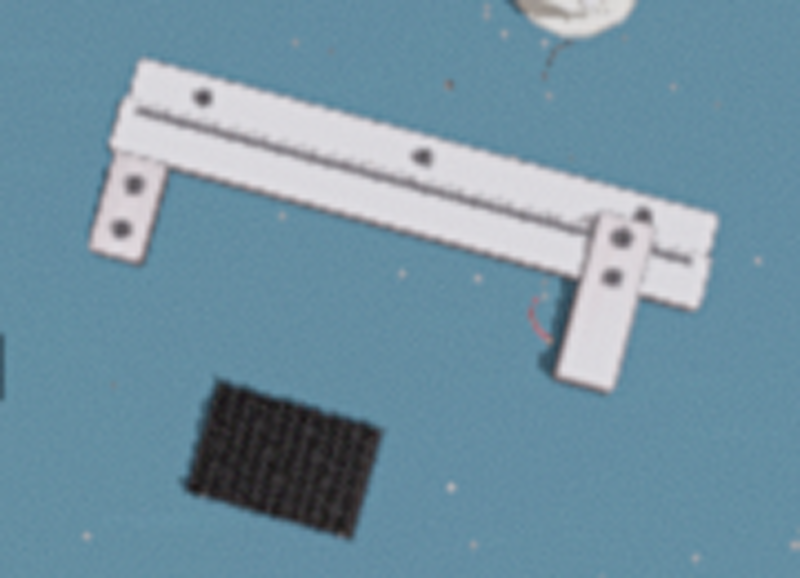

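View pics/sb.png

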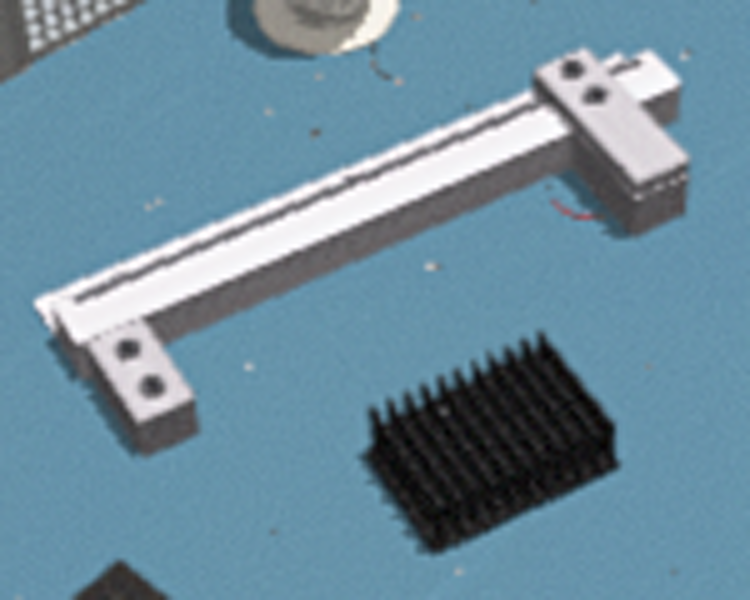

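```bash
cat > fit.py <<'E'
from h import *
def edge(c,x0,x1,y0,y1,axis,last):
    """metal boundary: for each column (axis 0) or row (axis 1) of window"""
    r=c["img"][:,:,0].astype(float);pts=[]
    for i in range(x0,x1) if axis==0 else range(y0,y1):
        v=r[y0:y1,i] if axis==0 else r[i,x0:x1]
        j=np.where(v>155)[0]
        if len(j)==0: continue
        j=j[-1] if last else j[0];k=j+(1 if last else -1)
        if not 0<=k<len(v): continue
        s=j+(v[j]-155)/(v[j]-v[k])*(1 if last else -1)
        pts.append((i,y0+s) if axis==0 else (x0+s,i))
    return np.array(pts)
def line(P):
    vx,vy,x,y=cv2.fitLine(P[:,:2].astype(np.float32),cv2.DIST_HUBER,0,.1,.01).ravel();d=np.array([vx,vy]);return np.array([x,y]),d
if __name__=="__main__":
    c=cam("top")
    E=edge(c,272,352,180,250,0,True);p,d=line(ray(c,E,22))
    if d[1]<0:d=-d
    n=np.array([d[1],-d[0]]) # +x of fence
    print("fence",p,d,"yaw",np.arctan2(n[1],n[0]))
    E2=edge(c,250,290,222,236,1,True);q=ray(c,E2,22)[:,:2];print("endstop y",((q-p)@d).round(1))
    y=np.median((q-p)@d);o=p+d*(y-75);print("origin",o,"seat",o-24*n+39*d)
    for nm,l in(("in",False),("out",True)):
        E3=edge(c,350,385,252,262,1,l);q=ray(c,E3,31)[:,:2];print(nm,((q-o)@d).round(1))
    P=np.array([518.3,46.55]);P=P;print("hs in fence",(P-o)@n,(P-o)@d)
    for nm,uv,z in(("conn",(209,262),16),("dsub",(386,327),12)):
        q=ray(c,uv,z)[0,:2];print(nm,q,(q-o)@n,(q-o)@d)
    # top reflects check in scene
    s=cam("scene");w=lambda x,y,z:np.r_[o+x*n+y*d,z]
    print("scene proj",proj(s,[w(0,75,22),w(-42,75,22),w(-42,97,22),w(0,-150,22)]).round(1))
    im=s["img"].copy()
    for a,b in((w(0,75,22),w(-42,75,22)),(w(0,75,22),w(0,-150,22)),(w(0,75,0),w(0,-60,0))):
        a,b=proj(s,[a,b]);cv2.line(im,tuple(int(v) for v in a.round()),tuple(int(v) for v in b.round()),(255,0,0),1)
    cv2.imwrite("pics/chk.png",cv2.resize(im[190:310,240:390],(750,600),interpolation=cv2.INTER_NEAREST)[:,:,::-1])
E
python3 fit.py
```

```text
fence [621.2269    31.546242] [0.24114904 0.9704881 ] yaw -0.24354966
endstop y [67.9 68.  68.  67.8 67.8 67.9 67.9 67.9 67.9 67.9 67.8 67.8 67.9]
origin [619.50968792  24.6353218 ] seat [605.62278702  68.27193183]
in [-100.4 -100.4  -88.8  -91.2 -100.4 -100.5 -100.5 -100.4 -100.4 -100.4]
out [-124.4 -124.3 -124.3 -124.2 -124.2 -124.2 -124.2 -124.2 -124.3 -124.2]
hs in fence -103.50749841113563 -3.1386851036659213
conn [552.80146356 200.95894209] -107.25980743054086 155.03334606814545
dsub [ 443.47185756 -122.59720139] -135.3376331450268 -185.33876093974078
scene proj [[269.6 252.8]
 [280.5 268.9]
 [268.7 274.2]
 [377.6 206.2]]
```

View pics/chk.png

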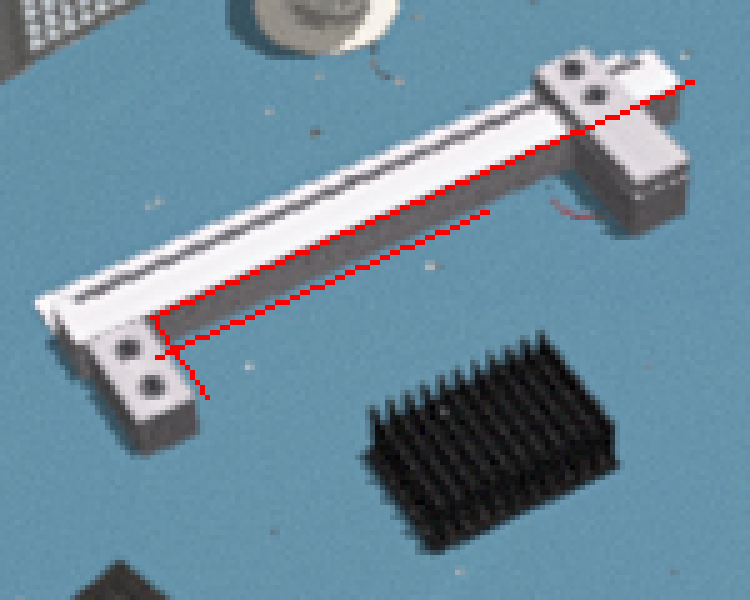

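The edges match the scene view to about 2 px. The heatsink is nearly parallel to the fence (0.01 rad off), at (-103, -3) in the fence frame, and the sliding stop's face is at y≈-100. I'll turn the tool to the fence axes and go over.

```bash
echo '[{"rotvec":[0,0,0.1585]},{"rotvec":[0,0,0.1585]},{"rotvec":[0,0,0.1585]},{"rotvec":[0,0,0.1585]},{"pos":[5,-58,0]},{"pos":[5,-58,0]},{"pos":[5,-58,0]},{"pos":[5,-58,0]}]' | python3 steer.py 30
echo '[{"pos":[5,-58,0]},{"pos":[5,-58,0]},{"pos":[5,-58,0]},{"pos":[5,-58,0]},{"pos":[5,-58,0]},{"pos":[5,-58,0]},{"pos":[5,-58,0]},{}]' | python3 steer.py
cat > st.py <<'E'
from h import *
from scipy.spatial.transform import Rotation as R
s=ctrl.read_state();o=np.array([619.5,24.6]);d=np.array([.24115,.97049]);n=np.array([d[1],-d[0]])
p=np.array(s["tool_pos"]);m=R.from_quat(s["tool_rot"]).as_matrix();f=np.array(s["wrist_force"])
print("t",round(s["time_s"],2),"fence xy",((p[:2]-o)@n).round(1),((p[:2]-o)@d).round(1),"z",p[2].round(1),"yaw err",np.arctan2(m[1,0],m[0,0])+.24355,"tilt",m[:2,2].round(3),"F n,d,z",(f[:2]@n).round(2),(f[:2]@d).round(2),f[2].round(2),"open",s["opening"])
E
python3 st.py
```

```text
time_s: 1.25
tool_pos: [322.8, -379.2, 239.6]
tool_rot: [0.993, -0.122, 0.0, -0.0]
wrist_force: [0.8, -1.1, 0.7]
opening: 30.2
grasp_force: 0.0
time_s: 2.25
tool_pos: [454.9, 7.8, 239.7]
tool_rot: [0.993, -0.119, -0.0, -0.0]
wrist_force: [0.4, 0.3, -0.4]
opening: 29.9
grasp_force: 0.0
t 2.25 fence xy -155.6 -56.0 z 239.7 yaw err 0.0059885486758613216 tilt [-0.     0.001] F n,d,z 0.32 0.41 -0.39 open 29.91659488584505
```

```bash
echo '[{"pos":[0,-53,0],"rotvec":[0,0,0.006]},{"pos":[0,0,55]},{"pos":[0,0,55]},{"pos":[0,0,55]},{"pos":[0,0,30]},{"pos":[0,0,13]},{}]' | python3 steer.py
python3 st.py
python3 - <<'E'
from h import *
c=cam("scene");cv2.imwrite("pics/s1.png",cv2.resize(c["img"][130:330,210:430],(660,600))[:,:,::-1])
E
```

```text
time_s: 3.12
tool_pos: [467.3, 55.3, 31.5]
tool_rot: [0.992, -0.125, -0.0, 0.0]
wrist_force: [0.7, -0.4, -0.0]
opening: 29.9
grasp_force: 0.0
t 3.12 fence xy -155.1 -6.9 z 31.5 yaw err -0.0075884403223479 tilt [-0.001 -0.   ] F n,d,z 0.8 -0.26 -0.04 open 29.930201536375154
```

View pics/s1.png

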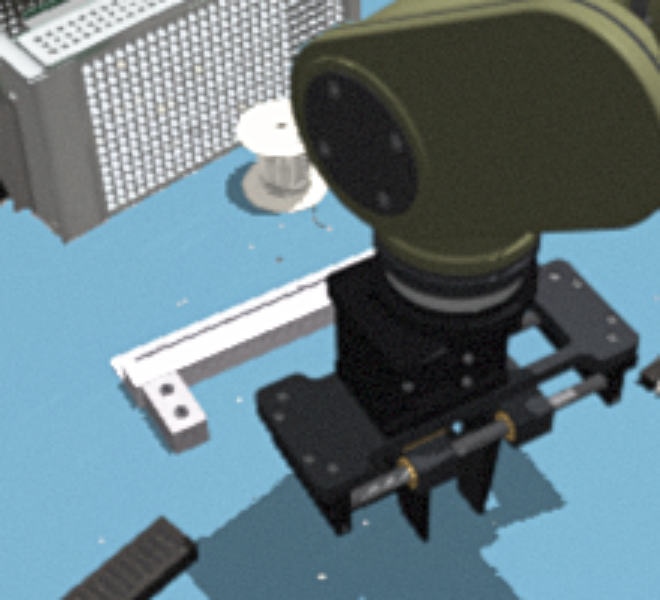

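The fingers are down in front of the heatsink and clear of everything. Next is a slow push.

```bash
echo '[{"pos":[5,-4,0],"rotvec":[0,0,-0.004]},{"pos":[5,0,0]},{"pos":[5,0,0]},{"pos":[6,0,0]},{"pos":[6,0,0]},{"pos":[6,0,0]},{"pos":[6,0,0]},{"pos":[6,0,0]}]' | python3 steer.py >/dev/null; python3 st.py
echo '[{"pos":[6,0,0]},{"pos":[6,0,0]},{"pos":[6,0,0]},{"pos":[6,0,0]},{"pos":[6,0,0]},{"pos":[4,0,0]},{"pos":[2,0,0]},{}]' | python3 steer.py >/dev/null; python3 st.py
```

```text
t 4.17 fence xy -109.8 -2.4 z 31.6 yaw err -0.0027292604241609675 tilt [-0. -0.] F n,d,z -1.15 0.52 1.02 open 30.122214373179286
t 5.17 fence xy -73.9 -2.5 z 31.7 yaw err -0.0026707672133374216 tilt [ 0.001 -0.   ] F n,d,z 0.13 0.42 -0.03 open 29.917591220977226
```

```bash
echo '[{"pos":[4,0,0]},{"pos":[4,0,0]},{"pos":[3,0,0]},{"pos":[2,0,0]},{"pos":[1,0,0]}]' | python3 steer.py >/dev/null; python3 st.py
echo '[{"pos":[1,0,0]},{}]' | python3 steer.py >/dev/null; python3 st.py
echo '[{"pos":[1,0,0]},{}]' | python3 steer.py >/dev/null; python3 st.py
python3 - <<'E'
from h import *
c=cam("top");cv2.imwrite("pics/t2.png",cv2.resize(c["img"][180:310,230:410],(800,578))[:,:,::-1])
E
```

```text
t 5.8 fence xy -60.1 -2.5 z 31.7 yaw err -0.002689494989793789 tilt [-0.  0.] F n,d,z -3.36 0.38 2.42 open 30.072554001918654
t 6.05 fence xy -60.1 -2.5 z 31.6 yaw err -0.0025636982887810023 tilt [-0.003  0.   ] F n,d,z -5.57 -0.23 4.59 open 29.92577054103596
t 6.3 fence xy -60.0 -2.5 z 31.6 yaw err -0.002539190007282338 tilt [-0.005  0.001] F n,d,z -9.45 0.2 6.75 open 30.41103045796081
```

View pics/t2.png

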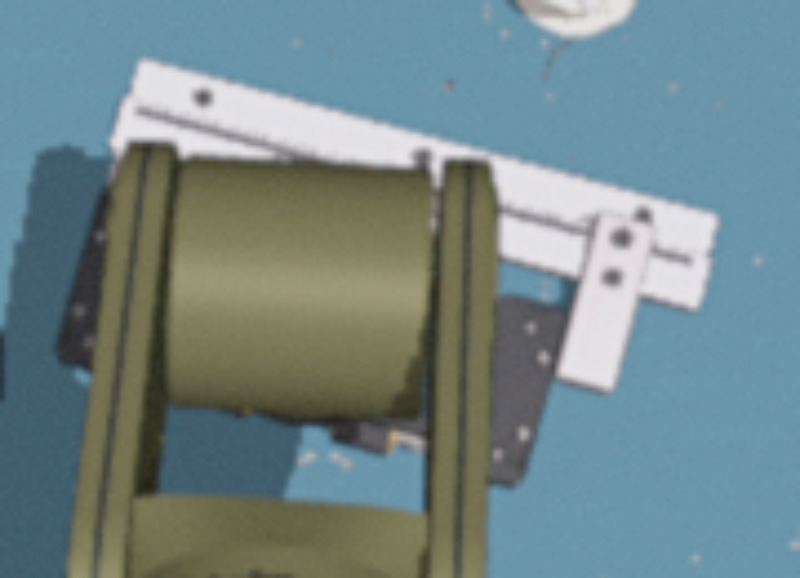

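The force rises at a fixed x, so the heatsink is on the fence. I'll back off, lift and go round to the outside of the sliding stop.

```bash
echo '[{"pos":[-5,0,0]},{"pos":[-35,0,0]},{"pos":[0,0,-50]},{"pos":[0,0,-30]},{"pos":[0,53,0],"rotvec":[0,0,0.003]},{"pos":[0,53,0]},{"pos":[0,53,0]},{}]' | python3 steer.py 0 >/dev/null; python3 st.py
python3 - <<'E'
from h import *
c=cam("top");s=cam("scene")
cv2.imwrite("pics/m3.png",np.vstack([cv2.resize(x["img"][r:r+120,q:q+260],(650,300),interpolation=cv2.INTER_CUBIC) for x,r,q in((c,190,200),(s,190,220))])[:,:,::-1])
E
```

```text
t 7.35 fence xy -98.6 -164.1 z 111.9 yaw err -0.010716578959438894 tilt [ 0.001 -0.001] F n,d,z -0.0 0.59 0.08 open 0.5674984872925505
```

View pics/m3.png

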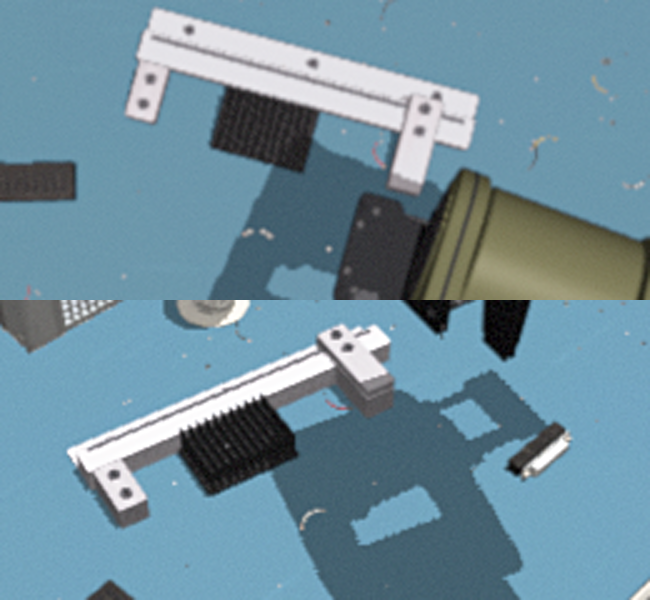

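Both views show the heatsink flush on the fence with clear space either side. Now to the outside of the sliding stop.

```bash
echo '[{"pos":[38,0,0],"rotvec":[0,0,-0.01]},{"pos":[37,0,0]},{"pos":[0,0,45]},{"pos":[0,0,34]},{}]' | python3 steer.py 0 >/dev/null; python3 st.py
echo '[{"pos":[0,-8,0]},{"pos":[0,-8,0]},{"pos":[0,-6,0]},{"pos":[0,-5,0]},{"pos":[0,-4,0]},{"pos":[0,-4,0]}]' | python3 steer.py >/dev/null; python3 st.py
```

```text
t 8.07 fence xy -26.6 -159.7 z 29.2 yaw err 0.006546874983560186 tilt [-0.007  0.002] F n,d,z -0.3 -0.69 -0.04 open 0.3983128599604349
t 8.82 fence xy -23.8 -126.6 z 33.0 yaw err 0.0043270503675009175 tilt [ 0.    -0.001] F n,d,z -0.96 -0.92 1.2 open 0.15964741880854671
```

```bash
echo '[{"pos":[0,-6,0]},{"pos":[0,-6,0]},{"pos":[0,-6,0]},{"pos":[0,-6,0]},{"pos":[0,-6,0]},{"pos":[0,-5,0]},{"pos":[0,-4,0]},{"pos":[0,-3,0]}]' | python3 steer.py >/dev/null; python3 st.py
echo '[{"pos":[0,-3,0]},{"pos":[0,-3,0]},{"pos":[0,-3,0]},{"pos":[0,-3,0]},{"pos":[0,-3,0]},{"pos":[0,-3,0]}]' | python3 steer.py >/dev/null; python3 st.py
python3 - <<'E'
from h import *
c=cam("top");s=cam("scene")
cv2.imwrite("pics/m4.png",np.vstack([cv2.resize(x["img"][r:r+120,q:q+260],(650,300),interpolation=cv2.INTER_CUBIC) for x,r,q in((c,190,200),(s,190,220))])[:,:,::-1])
E
```

```text
t 9.82 fence xy -24.2 -84.2 z 32.6 yaw err 0.004424222848342818 tilt [ 0. -0.] F n,d,z 1.48 -1.98 1.65 open 0.42471654957034843
t 10.57 fence xy -24.3 -66.4 z 32.6 yaw err 0.004337309762555447 tilt [-0. -0.] F n,d,z 1.84 -2.55 0.39 open 0.3853638757004246
```

View pics/m4.png

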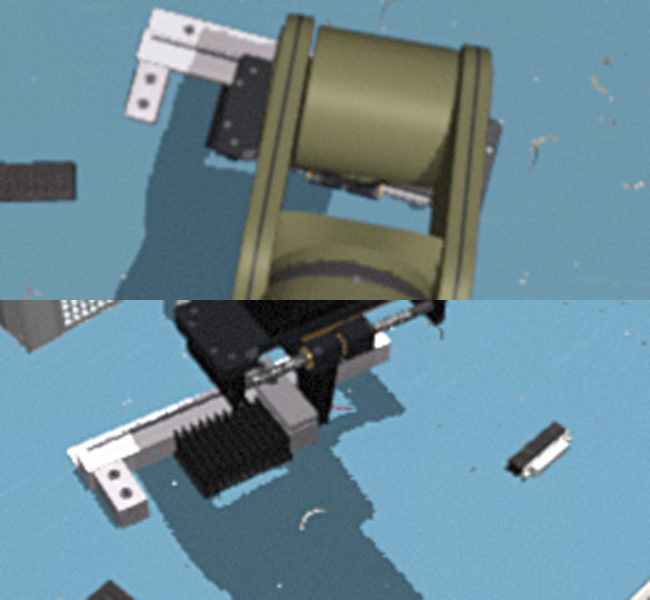

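The stop is against the heatsink and both are sliding along the fence. I'll continue, slowing near the end.

```bash
echo '[{"pos":[0,-4,0]},{"pos":[0,-4,0]},{"pos":[0,-4,0]},{"pos":[0,-4,0]},{"pos":[0,-4,0]},{"pos":[0,-3,0]},{"pos":[0,-2,0]},{}]' | python3 steer.py >/dev/null; python3 st.py
echo '[{"pos":[0,-1,0]},{"pos":[0,-1,0]},{"pos":[0,-1,0]}]' | python3 steer.py >/dev/null; python3 st.py
echo '[{"pos":[0,-1,0]},{"pos":[0,-1,0]}]' | python3 steer.py >/dev/null; python3 st.py
```

```text
t 11.68 fence xy -24.5 -41.1 z 32.6 yaw err 0.004353417114874941 tilt [-0.     0.001] F n,d,z -0.17 0.07 -0.01 open 0.3776410934744617
t 12.05 fence xy -24.5 -38.5 z 32.6 yaw err 0.004221329084259623 tilt [-0. -0.] F n,d,z 0.45 -2.1 0.56 open 0.28970943640291075
t 12.3 fence xy -24.5 -36.4 z 32.6 yaw err 0.004313021843095816 tilt [-0.  0.] F n,d,z -0.61 -2.13 0.26 open 0.5866472461564932
```

```bash
for i in 1 2; do echo '[{"pos":[0,-1,0]},{"pos":[0,-1,0]}]' | python3 steer.py >/dev/null; python3 st.py; done
echo '[{"pos":[0,-1,0]}]' | python3 steer.py >/dev/null; python3 st.py
```

```text
t 12.55 fence xy -24.5 -34.4 z 32.6 yaw err 0.004377218856235765 tilt [-0.  0.] F n,d,z -0.32 -1.37 -0.38 open 0.4228787977689982
t 12.8 fence xy -24.5 -32.4 z 32.6 yaw err 0.004336754305168916 tilt [-0.  0.] F n,d,z -0.24 -2.29 -1.47 open 0.42174397824802506
t 12.93 fence xy -24.5 -31.4 z 32.6 yaw err 0.004387080340716304 tilt [-0.  0.] F n,d,z -0.2 -2.47 -0.25 open 0.3779140431328904
```

```bash
echo '[{"pos":[0,-1,0]}]' | python3 steer.py >/dev/null; python3 st.py;echo '[{"pos":[0,-1,0]}]' | python3 steer.py >/dev/null; python3 st.py; echo '[{"pos":[0,-1,0]}]' | python3 steer.py >/dev/null; python3 st.py
```

```text
t 13.05 fence xy -24.5 -30.4 z 32.6 yaw err 0.0043556617230599 tilt [-0.  0.] F n,d,z -0.57 -2.31 -0.6 open 0.32286997635423104
t 13.18 fence xy -24.5 -29.4 z 32.6 yaw err 0.004331044199922918 tilt [-0.  0.] F n,d,z 0.52 -2.15 -1.52 open 0.6229114429979018
t 13.3 fence xy -24.5 -28.4 z 32.6 yaw err 0.004352508371006869 tilt [-0.  0.] F n,d,z 0.05 -1.07 -0.78 open 0.7956504966706069
```

```bash
python3 - <<'E'
from h import *
s=cam("scene")
cv2.imwrite("pics/m5.png",cv2.resize(s["img"][220:300,235:355],(780,520),interpolation=cv2.INTER_CUBIC)[:,:,::-1])
E
```

```text
(no output)
```

View pics/m5.png

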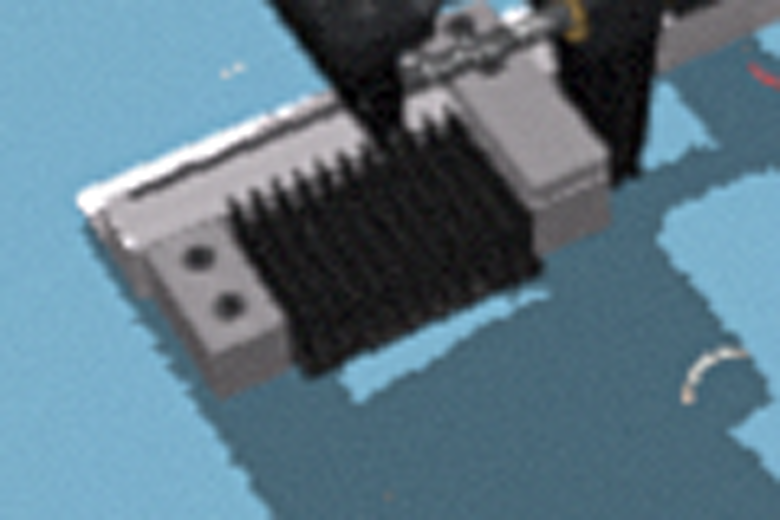

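The heatsink is within a millimetre or so of the end stop (crop (290,340)). I'll keep nudging until the force rises.

```bash
for i in 1 2 3; do echo '[{"pos":[0,-0.5,0]}]' | python3 steer.py >/dev/null; python3 st.py; done
```

```text
t 13.47 fence xy -24.5 -27.9 z 32.6 yaw err 0.004360581548841225 tilt [-0.  0.] F n,d,z -0.52 -1.45 -1.22 open 0.697411518246572
t 13.6 fence xy -24.5 -27.7 z 32.6 yaw err 0.004520648322067611 tilt [-0.    -0.001] F n,d,z -0.33 -3.26 -0.61 open 0.3219837677404893
t 13.72 fence xy -24.5 -27.6 z 32.6 yaw err 0.004722436144459358 tilt [-0.001 -0.001] F n,d,z -0.97 -6.31 0.36 open 0.8641961874423171
```

```bash
echo '[{"pos":[0,-0.5,0]},{"pos":[0,-0.3,0]},{},{}]' | python3 steer.py >/dev/null; python3 st.py
echo '[{"pos":[0,5,0]},{"pos":[0,30,0]},{"pos":[0,0,-50]},{"pos":[0,0,-50]},{"pos":[0,60,0]},{"pos":[0,60,0]},{"pos":[0,60,0]},{}]' | python3 steer.py >/dev/null; python3 st.py
python3 - <<'E'
from h import *
c=cam("top");s=cam("scene");save(c,"t6")
cv2.imwrite("pics/m6.png",np.vstack([cv2.resize(x["img"][r:r+60,q:q+130],(650,300),interpolation=cv2.INTER_CUBIC) for x,r,q in((c,195,240),(s,230,240))])[:,:,::-1])
E
```

```text
t 14.22 fence xy -24.5 -27.6 z 32.6 yaw err 0.004678064731973963 tilt [-0.001 -0.002] F n,d,z -0.83 -7.47 0.78 open 0.36164131874116895
t 15.22 fence xy -23.2 -244.2 z 133.3 yaw err -0.001093735855922845 tilt [0.002 0.   ] F n,d,z 0.06 0.16 1.15 open 0.36532062201600035
```

View pics/m6.png

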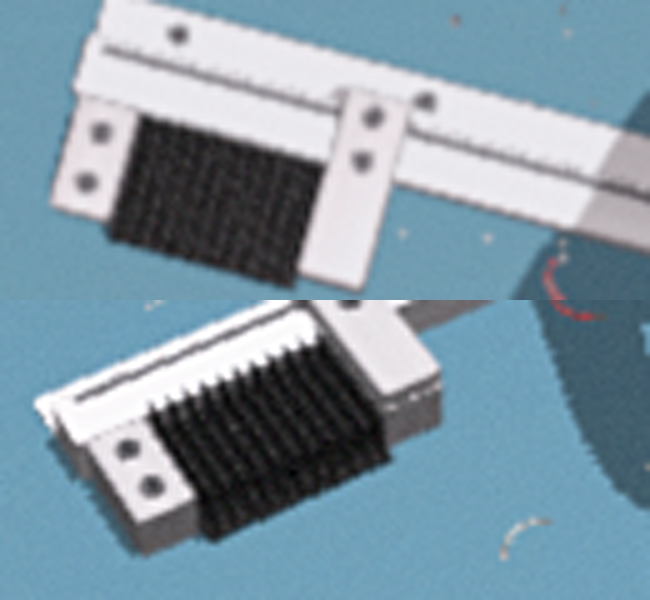

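Both views show the heatsink square in the corner with no visible gap. A numeric check before handing in:

```bash
python3 - <<'E'
from fit import *
c=cam("top");o=np.array([619.51,24.635]);d=np.array([.24115,.97049]);n=np.array([d[1],-d[0]])
v=c["img"].max(2).astype(np.uint8);m=(v<75).astype(np.uint8);m[:210]=0;m[256:]=0;m[:,:255]=0;m[:,312:]=0
k=max(cv2.findContours(m,0,1)[0],key=cv2.contourArea);r=cv2.minAreaRect(k);P=ray(c,cv2.boxPoints(r),27)[:,:2]
print("hs centre",(P.mean(0)-o)@n,(P.mean(0)-o)@d,"angle",r)
fr=edge(c,315,352,190,250,0,True);print("fence dir px deg",np.degrees(np.arctan(line(fr)[1][1]/line(fr)[1][0])))
# front edge of heatsink: per column last dark px
b=[(x,np.where(m[:,x])[0][-1]) for x in range(268,295)];print("front edge deg",np.degrees(np.arctan(np.polyfit(*zip(*b),1)[0])))
for l in(False,True):
    q=ray(c,edge(c,296,330,237,249,1,l),31)[:,:2];print(((q-o)@d).round(1))
E
```

```text
hs centre -24.926983800981706 38.72165495294701 angle ((282.6423034667969, 234.81153869628906), (37.62578582763672, 24.908443450927734), 15.255118370056152)
fence dir px deg 14.499284
front edge deg 15.133698149823473
[3.2 3.1 3.1 3.2 3.2 3.2 3.3 3.2 3.1 3.2 3.2 2.9]
[-21.3 -21.3 -21.4 -21.3 -30.  -21.3 -21.5 -21.4 -21.3 -21.4 -21.3 -21.3]
```

The sliding stop's face is at 3.2 mm against an expected 3.0, so the row is tight. To confirm there's no gap at the fence, I'll give one light two-finger touch; contact earlier came at x≈-60.

```bash
echo '[{"pos":[-37,-56,0]},{"pos":[-36,-57,0]},{"pos":[0,-57,0]},{"pos":[0,-57,0]},{"pos":[0,-57,0]},{}]' | python3 steer.py 30 >/dev/null; python3 st.py
echo '[{"pos":[0,0,50]},{"pos":[0,0,40]},{"pos":[0,0,11]},{"pos":[8,0,0]},{"pos":[8,0,0]},{"pos":[6,0,0]},{"pos":[4,0,0]},{}]' | python3 steer.py >/dev/null; python3 st.py
```

```text
t 16.12 fence xy -93.8 39.5 z 132.9 yaw err 0.012247611705533484 tilt [0.001 0.001] F n,d,z 0.12 -0.73 0.04 open 30.284000620997464
t 17.12 fence xy -66.0 34.6 z 32.1 yaw err 0.004070635013707968 tilt [0.001 0.   ] F n,d,z 0.58 0.11 0.44 open 30.010043983667465
```

```bash
echo '[{"pos":[2,-2,0],"rotvec":[0,0,0.006]},{"pos":[1,0,0]},{}]' | python3 steer.py >/dev/null; python3 st.py
for i in 1 2 3 4; do echo '[{"pos":[0.7,0,0]},{}]' | python3 steer.py >/dev/null; python3 st.py; done
```

```text
t 17.5 fence xy -63.7 36.7 z 31.6 yaw err -0.0015291648980526873 tilt [-0. -0.] F n,d,z 0.23 -0.01 0.46 open 30.272989008790947
t 17.75 fence xy -62.9 36.6 z 31.7 yaw err -0.0016540577020493497 tilt [ 0. -0.] F n,d,z 0.15 0.22 -0.79 open 29.717243722646305
t 18.0 fence xy -62.1 36.6 z 31.7 yaw err -0.0016912022497956591 tilt [ 0. -0.] F n,d,z -0.21 1.01 0.21 open 30.214375351420163
t 18.25 fence xy -61.4 36.7 z 31.7 yaw err -0.0016736260302663009 tilt [0. 0.] F n,d,z -0.47 0.27 -0.31 open 30.048170226967617
t 18.5 fence xy -60.7 36.6 z 31.7 yaw err -0.0016738505424373773 tilt [0. 0.] F n,d,z -0.41 -0.3 0.95 open 30.33422567211999
```

```bash
for i in 1 2 3 4; do echo '[{"pos":[0.4,0,0]},{}]' | python3 steer.py >/dev/null; python3 st.py; done
```

```text
t 18.75 fence xy -60.3 36.6 z 31.7 yaw err -0.0016623958900432445 tilt [0. 0.] F n,d,z 0.39 0.41 -0.4 open 30.110861052796857
t 19.0 fence xy -60.2 36.6 z 31.6 yaw err -0.0016189634595516755 tilt [-0.001  0.   ] F n,d,z -0.89 -0.69 0.69 open 29.951717182194795
t 19.25 fence xy -60.1 36.6 z 31.6 yaw err -0.0015516662573596685 tilt [-0.001  0.   ] F n,d,z -4.08 -0.2 2.37 open 30.089930514828946
t 19.5 fence xy -60.1 36.6 z 31.6 yaw err -0.001537084627869445 tilt [-0.002  0.   ] F n,d,z -5.89 -0.73 4.31 open 30.09464232979486
```

It met firm contact at -60.1, the same as when it was first flush. Backing off and lifting clear.

```bash
echo '[{"pos":[-3,0,0]},{"pos":[-20,0,0]},{"pos":[-20,0,0]},{"pos":[0,0,-50]},{"pos":[0,0,-50]},{"pos":[0,60,0]},{"pos":[0,60,0]},{"pos":[0,60,0]}]' | python3 steer.py >/dev/null
echo '[{"pos":[0,60,0]},{"pos":[0,60,0]},{}]' | python3 steer.py >/dev/null; python3 st.py
python3 - <<'E'
from fit import *
c=cam("top");o=np.array([619.51,24.635]);d=np.array([.24115,.97049])
for l in(False,True):
    q=ray(c,edge(c,296,330,237,249,1,l),31)[:,:2];print(((q-o)@d).round(1))
b=cv2.imread("pics/t6.png")[:,:,::-1];D=np.abs(c["img"].astype(int)-b).max(2)[195:255,240:315]
print("changed px in corner",(D>40).sum())
b=cv2.imread("pics/top0.png")[:,:,::-1];D=np.abs(c["img"].astype(int)-b).max(2)
for nm,u,w in(("conn",209,262),("dsub",386,327),("spool",360,169)): print(nm,(D[w-20:w+20,u-25:u+25]>60).sum())
E
```

```text
t 20.88 fence xy -102.3 -266.9 z 132.1 yaw err -0.00794140447149333 tilt [ 0.002 -0.002] F n,d,z -0.02 0.14 -1.16 open 30.139647803077473
[3.1 3.1 3.  3.1 3.  3.1 3.2 3.2 3.  3.1 3.2 2.8]
[-21.2 -21.2 -21.2 -21.2 -29.7 -21.2 -21.4 -21.3 -21.2 -21.2 -21.2 -21.2]
changed px in corner 0
conn 0
dsub 216
spool 0
```

```bash
python3 -c "
from bench import ctrl, read_camera
print(ctrl.finish_job())"
```

```text
the job is handed in; nothing more can be done
None
```

I handed the job in at about 21 s: the heatsink is square in the corner, flush on the fence and against the end stop, with the sliding stop touching it. Contact forces read under about 12 N; the connector shell and spool have not moved, and I could not confirm the D-sub in the last picture because the image had changed there, probably from the arm or its shadow, though the arm never went near it.

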